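# Square a well plate into a shaker bay and clamp it

## Task

The six-well plate sits loose and askew in the left bay of the plate shaker (left as seen from the robot): make it ready for shaking. With the fingertips, gently push it fully home into the bay's corner, flat against the back rail and the centre rail, and slide the bay's clamp bar along until it sits snug against the plate's side, the plate still home. Only push: lift or pinch nothing, and leave the clamped plate in the other bay and everything around the shaker where it stands.

Things in the scene. Friction and masses are not known exactly. Their poses are not given: they have to be found in the camera images.
- shaker: Low two-bay plate shaker, fixed (never shakes). Origin on the bench under the platform's middle; x points to its back (away from the robot), y to its left. White housing 240 x 340 mm, sloping panel in front to x = -155 mm. Flat dark platform 212 (x) x 376 (y) mm, surface at z = 82 mm, with rails 6 mm high: front and back rails (10 mm thick) and a centre rail (8 mm thick) between the bays.
- plate: Loose off-white lidded plate, 3 x 2 big round wells, 127.8 (its x) x 85.5 (its y) x 22 mm high, upright sides, about 120 g, too wide to grip. Origin: centre of its underside. Starts in the left bay, its x within 15 degrees of the shaker's x, touching neither rails nor bar; slides freely. Fully home, its centre is at shaker x = 31.1, y = 46.8 mm.
- clamp_bar: Left bay's clamp bar, along shaker x, sliding only along shaker y (2.5 N friction; stays where left). 226 mm long, 14 mm thick, top 18 mm above the platform. Origin: middle of its rubber face towards the plate, at platform height; axes as the shaker's; outer face at its y = +14 mm. Starts open, face at shaker y = 146 to 158 mm; against a fully home plate the face is at y = 89.5 mm.
- bay_corner (a point): The left bay's back corner, on the platform surface where the inner face of the back rail (shaker x = +95 mm) meets the left face of the centre rail (shaker y = +4 mm). The front rail's inner face is at shaker x = -95 mm. The right bay lies at shaker y below -4 mm.
- finger_tab (a point): Middle of the outer face of the black finger tab on top of the clamp bar: a flat upright tab 56 mm long (along the bar), 6 mm thick, standing 14 mm above the bar (18 to 32 mm above the platform), its outer face flush with the bar's. Pushed towards the centre rail (shaker -y) it closes the clamp.
- clamped_plate: Leave alone: 24-well plate, 127.8 x 85.5 x 14.5 mm, already clamped home in the right bay by a bar of the same shape. Origin at the centre of its underside.
- dish_stack: Leave alone: stack of four small culture dishes, 60 mm across, 56 mm high, on the bench left of the shaker. Origin under its centre.
- tip_box: Leave alone: open box of pipette tips, 118 x 82 x 54 mm, on the bench left of the shaker. Origin under its centre.
- gel_dish: Leave alone: culture dish with gel, 89 mm across, 15 mm high, on the bench behind the shaker. Origin under its centre.
- cartridge_stand: Leave alone: 60 mm square metal block with amber printer cartridges standing in it, 94 mm high, on the bench behind the shaker. Origin under its centre.
- tube_rack: Leave alone: black rack of capped conical tubes, 75 x 110 mm, 111 mm high, on the bench right of the shaker. Origin under its centre.
- bottle: Leave alone: bottle 70 mm across, 135 mm high, on the bench right of the shaker. Origin under its centre.

How it is judged:
At the end, for the whole second after the job is handed in: The six-well plate lies flat on the platform within 3 mm of the back rail and within 3 mm of the centre rail (measured at its centre), square to them within 0.03 rad; the left clamp bar's face is within 3 mm of where it meets a fully home plate; plate and bar at rest (x of plate in the frame of shaker above 0.0281 m and y of plate in the frame of shaker below 0.0498 m and angle between the x axis of plate and the x axis of shaker, either way round below 0.03 rad and angle between plate's own z axis and vertical below 0.03 rad and z of plate in the frame of shaker between 0.079 and 0.084 m and y of clamp_bar in the frame of shaker below 0.0925 m and linear speed of each of plate, clamp_bar below 0.01 m/s); the robot touches nothing.
It fails at once if the six-well plate is lifted more than 6 mm off the platform, tipped or pushed off it (height (world z) of plate above 0.088 m or angle between plate's own z axis and vertical above 0.12 rad or height (world z) of plate below 0.076 m).
It fails at once if the six-well plate or the clamp bar is pinched or forced (over 36 N from the fingers) (contact force between the fingers and plate above 36 N or contact force between the fingers and clamp_bar above 36 N).
It fails at once if the clamped plate in the right bay is moved more than 5 mm (distance of clamped_plate from where it was at the start of the episode above 0.005 m).
It fails at once if something standing around the shaker is moved more than 15 mm (distance of any of dish_stack, gel_dish, tip_box, tube_rack, bottle, cartridge_stand from where it was at the start of the episode above 0.015 m).
It also fails if it takes over 58 s, if anything falls off the work surface, if the arm or the gripper's body presses on something with over 40 N, if the wrist force passes 120 N, or if a joint passes its speed limit or range.

## Robot

A 6-joint arm with a two-finger parallel gripper is mounted at the origin on the work surface. World frame = base frame: x ahead of the robot, y to its left, z up, the work surface at z = 0. Lengths are in m, angles in rad, forces in N, time in s.
With the tool pointing down it reaches from about 0.425 to 0.95 m from the base axis. Payload 3.5 kg.
Tool frame: the origin (TCP) lies between the finger pads; the fingertips stand 17 mm ahead of it and the grasp point (between the pads) lies 2 mm behind it; z points along the fingers, y is the direction in which the jaws open and shut (so a half turn about z gives the same grasp; the last joint's range is limited). The gripper opens to 85 mm and grips with 20 to 120 N. Pads are 22 mm wide; open, the fingers measure 114 mm over their backs; the gripper's body (76 mm by 85 mm) begins 54 mm behind the grasp point. The pads swing forward as they close: fully open they stand 13 mm farther back than shut.
Start: joints at [-0.15, 0.286, 1.577, -0, 1.279, -0.15], TCP at [0.675, 0, 0.248] pointing down, gripper open.
Joint ranges: [-2.77, 2.77], [-0.9, 2.22], [0.21, 2.48], [-1.53, 4.67], [0.24, 2.81], [-2.84, 2.84]. Speed limits (rad/s): [2.79, 2.79, 3.14, 3.14, 3.14, 3.14].

## Interface

Orientations are given as a unit quaternion [x, y, z, w].
In Python, from plant import ctrl gives the robot as it stands.
- The arm moves only by the tool carry_out, never from a script. Its argument "commands" is a list of rows, each an object with "delta_pos": the shift along the tool's x, y, z in m, a list of three; "delta_rot": the turn, a rotation vector about the tool's x, y, z in rad, a list of three; "claw": the opening in per cent of the stroke, from 0 (shut) to 100 (fully open). A call has 1 to 8 rows; each row is the pose to reach, as a shift and turn from the pose measured when the call began, along the tool's axes at that moment; what a row does not reach only later rows make up. A row lasts 1/12 s, in which the tool goes at most 41.7 mm and 7.16 degrees, less where a joint would pass 70% of its speed; a pose out of reach is approached as far as the arm can. A call with a gripper value outside its range is refused whole. The fingers move at their own pace and stop on an object; "force" is the grip in N (left out, the last holds). Time passes only in rows, so rows that repeat a pose let the fingers close. It gives the time, the measured TCP pose, the force and the opening at its end, in the units of the state.
- ctrl.get_state(): the state, without advancing time (a new reading comes with each control period).
- ctrl.read_camera(name): name is "scene" or "side" or "wrist"; returns (picture, depth): 384x512x3 uint8, red, green, blue; 384x512 float32, m along the optical axis (not along the pixel's ray), 0 where there is no reading.
- ctrl.camera_info(name): a dict with "fx", "fy", "cx", "cy" (pixels), "rvec" (rotation vector, rad) and "tvec" (3), from world to camera coordinates, as OpenCV has them; the wrist camera has in their place "mount" (4x4, takes a point from camera to tool coordinates, whose origin is the TCP and whose axes are the flange's). Camera axes: x right, y down, z forward; pixel columns grow to the right and rows downward; lengths in m; the calibration is good to about 2 mm. A picture is of the moment at which its call begins: read the wrist's pose just before it. camera_info takes no time and is no camera call.
- ctrl.sign_off(): hands the job in, once; it reports no verdict.
The state is a dict: "time": time; "qpos": joint angles; "dq": joint speeds; "joint_efforts": joint torques, N m; "eef_pos": TCP position; "tcp_rot": TCP orientation; "contact_force": force on the tool from outside, world axes, zero at the start; "wrist_torque": the same for the moment, N m; "opening": opening from 0.0 (shut) to 1.0 (fully open).
Only numpy, scipy, OpenCV 4.12 (cv2) and the standard library are available. Lean on these libraries where they do the work, as an engineer would, in place of code of your own. Each camera call takes 0.05 s, during which the arm holds its last target.

## Working session

There is one attempt and no reset: what is moved stays moved. The work goes in short steps, Python scripts to look and compute and a tool call to move; the robot and the scene stay as the last step left them, time stands still between calls to the robot, and variables do not carry over. Pictures are saved under pics/ and viewed, and the job is handed in when it is done.

Besides the shell and the picture viewer there is one more tool, called after "Call:" by a JSON object that holds its "fn" and its "kwargs". carry_out: Moves the arm, as the interface text tells. Its arguments: {"type":"object","properties":{"commands":{"type":"array"},"force":{"type":"number"}},"required":["commands"]}

```bash
mkdir -p pics; ls; python3 - <<'E'
from plant import ctrl
import cv2,numpy as np
s=ctrl.get_state();print({k:np.round(v,3) for k,v in s.items()})
for n in ("scene","side","wrist"):
    im,d=ctrl.read_camera(n);cv2.imwrite(f"pics/{n}0.png",im[...,::-1]);np.savez(f"{n}0.npz",im=im,d=d)
    print(n,ctrl.camera_info(n))
E
```

```text
pics
{'time': np.float64(0.0), 'qpos': array([-0.15 ,  0.287,  1.578, -0.   ,  1.279, -0.15 ]), 'dq': array([0.   , 0.002, 0.002, 0.001, 0.001, 0.   ]), 'joint_efforts': array([-0.0000e+00, -4.0598e+01, -2.9263e+01, -0.0000e+00,  6.0000e-03,
        0.0000e+00]), 'eef_pos': array([0.674, 0.   , 0.247]), 'tcp_rot': array([ 0.707,  0.707, -0.001, -0.001]), 'contact_force': array([ 0.159,  0.575, -0.117]), 'wrist_torque': array([-0.028, -0.055,  0.074]), 'opening': np.float64(1.0)}
scene {'fx': 401.6364132645404, 'fy': 401.6364132645404, 'cx': 263.64274255720227, 'cy': 197.03908464442466, 'rvec': array([ 2.34756627,  0.6360443 , -0.26345926]), 'tvec': array([-0.52181688, -0.12040288,  1.42227931])}
side {'fx': 445.2180209307564, 'fy': 445.2180209307564, 'cx': 263.6335365026422, 'cy': 187.2680310842469, 'rvec': array([ 0.55302008, -2.71135815,  1.10124474]), 'tvec': array([0.57286791, 0.21774679, 1.0528929 ])}
wrist {'fx': 342.4741177379694, 'fy': 342.4741177379694, 'cx': 255.4367486372321, 'cy': 195.90050339686312, 'mount': array([[-5.57939807e-05, -9.59597595e-01, -2.81376000e-01,
         7.16623518e-02],
       [ 9.99999963e-01, -1.28215629e-04,  2.38973582e-04,
         1.89622781e-04],
       [-2.65395276e-04, -2.81375976e-01,  9.59597566e-01,
        -1.25539164e-01],
       [ 0.00000000e+00,  0.00000000e+00,  0.00000000e+00,
         1.00000000e+00]])}
```

View pics/scene0.png

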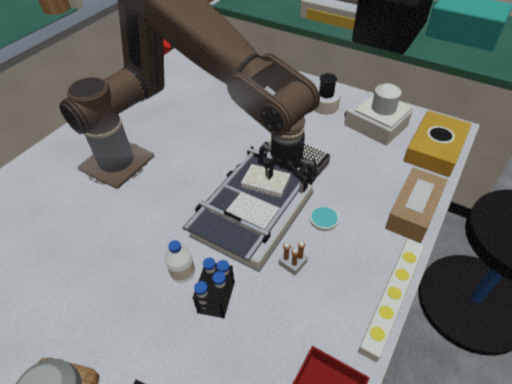

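View pics/side0.png

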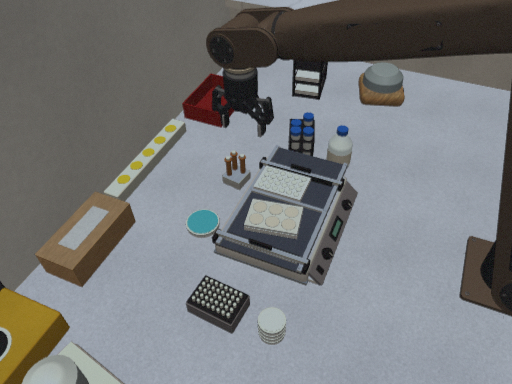

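View pics/wrist0.png

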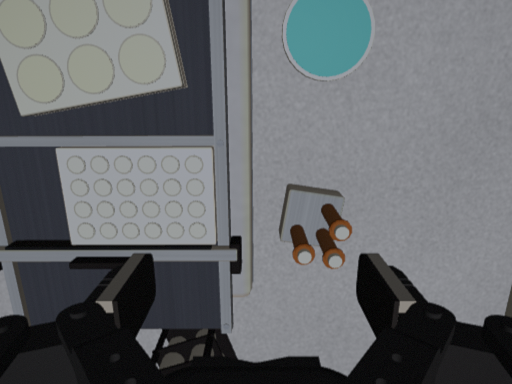

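The wrist view shows the loose six-well plate at the top left (corner at about (187,88)), the centre rail at row ~141, the back rail at col ~220 and the clamped 24-well plate below. The side view shows the whole left bay, with the tab at about (260,244). Next I'll take rough positions from these.

```bash
cat > h.py <<'E'
import numpy as np,cv2
from plant import ctrl
from scipy.spatial.transform import Rotation as R
def cam(name,st=None):
    i=ctrl.camera_info(name);K=np.array([[i['fx'],0,i['cx']],[0,i['fy'],i['cy']],[0,0,1]])
    if name=='wrist':
        T=np.eye(4);T[:3,:3]=R.from_quat(st['tcp_rot']).as_matrix();T[:3,3]=st['eef_pos']
        T=T@i['mount'];return K,T[:3,:3],T[:3,3]
    r=R.from_rotvec(i['rvec']).as_matrix();return K,r.T,-r.T@i['tvec']
def ray(name,px,z,st=None):
    K,Rm,c=cam(name,st);px=np.atleast_2d(px).astype(float)
    d=(np.c_[px,np.ones(len(px))]@np.linalg.inv(K).T)@Rm.T
    return c+d*((z-c[2])/d[:,2])[:,None]
def proj(name,P,st=None):
    K,Rm,c=cam(name,st);q=(np.atleast_2d(P)-c)@Rm@K.T;return q[:,:2]/q[:,2:]
E
python3 - <<'E'
from h import *
st=ctrl.get_state()
print("wrist corner/rail",ray('wrist',[[220,141],[220,250],[187,88],[20,113]],.088,st).round(3))
# side: centre rail ends, tab
print("side tab",ray('side',[[260,244]],.11).round(3))
for n,a in(('side',(180,130,380,290)),):
    im=np.load(n+'0.npz')['im'];x0,y0,x1,y1=a
    cv2.imwrite('pics/side_crop.png',cv2.resize(im[y0:y1,x0:x1,::-1],None,fx=3.7,fy=3.7,interpolation=cv2.INTER_CUBIC))
E
```

```text
wrist corner/rail [[ 0.645  0.036  0.088]
 [ 0.642 -0.063  0.088]
 [ 0.62   0.078  0.088]
 [ 0.484  0.058  0.088]]
side tab [[0.543 0.206 0.11 ]]
```

View pics/side_crop.png

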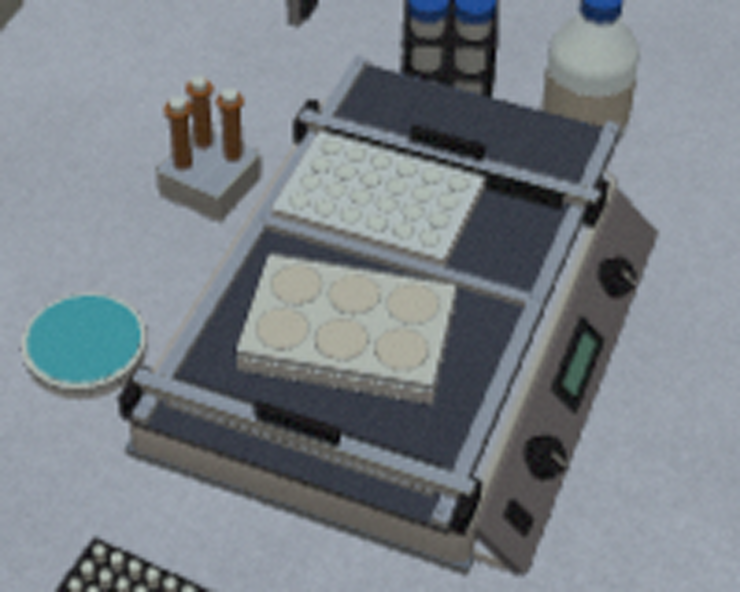

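Crop: six-well plate askew in the near (left) bay, tab at crop (297,420), bar fully open. I'll move above the bay with the gripper shutting, for a good top view.

Call:
{"fn": "carry_out", "kwargs": {"commands": [{"delta_pos": [0.015, -0.03, -0.012], "delta_rot": [0, 0, 0], "claw": 0}, {"delta_pos": [0.03, -0.06, -0.025], "delta_rot": [0, 0, 0], "claw": 0}, {"delta_pos": [0.045, -0.09, -0.037], "delta_rot": [0, 0, 0], "claw": 0}, {"delta_pos": [0.06, -0.12, -0.05], "delta_rot": [0, 0, 0], "claw": 0}, {"delta_pos": [0.06, -0.12, -0.05], "delta_rot": [0, 0, 0], "claw": 0}, {"delta_pos": [0.06, -0.12, -0.05], "delta_rot": [0, 0, 0], "claw": 0}, {"delta_pos": [0.06, -0.12, -0.05], "delta_rot": [0, 0, 0], "claw": 0}]}}

```text
time: 0.73
eef_pos: [0.5547, 0.06, 0.2973]
tcp_rot: [0.707, 0.707, -0.001, -0.001]
contact_force: [-0.3, -0.8, -0.1]
opening: 0.008
```

```bash
python3 - <<'E'
from h import *
st=ctrl.get_state();print(st['time'],st['eef_pos'],st['tcp_rot'],st['opening'],abs(st['dq']).max())
im,d=ctrl.read_camera('wrist');cv2.imwrite('pics/w1.png',im[...,::-1])
import pickle;pickle.dump((st,im,d),open('w1.pkl','wb'))
E
```

```text
0.7333 [0.55468712 0.06002268 0.29732318] [ 7.07030313e-01  7.07182844e-01 -5.29970038e-04 -5.29642324e-04] 0.008368018146813828 0.030056651771540308
```

View pics/w1.png

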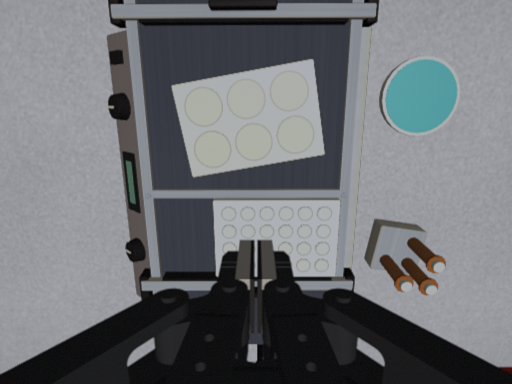

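The view shows the plate's corners at about (173,86), (312,61), (325,155), (193,177), the centre rail at rows 191-198, the back rail at cols 343-355, the front rail at cols 135-150, and the bar at rows 6-18. Next I'll fit lines to these.

```bash
cat > m.py <<'E'
from h import *
def linefit(pts):
    vx,vy,x,y=cv2.fitLine(np.float32(pts),cv2.DIST_HUBER,0,.01,.01).ravel();return np.array([x,y]),np.array([vx,vy])
def plate_rect(im,st,name='wrist',zt=.104,roi=None):
    h=cv2.cvtColor(im,cv2.COLOR_RGB2GRAY);hs=cv2.cvtColor(im,cv2.COLOR_RGB2HSV)
    m=((h>165)).astype(np.uint8)
    if roi: 
        k=np.zeros_like(m);k[roi[1]:roi[3],roi[0]:roi[2]]=1;m*=k
    m=cv2.morphologyEx(m,cv2.MORPH_OPEN,np.ones((5,5)))
    c=max(cv2.findContours(m,0,cv2.CHAIN_APPROX_NONE)[0],key=cv2.contourArea)[:,0]
    return c
E
python3 - <<'E'
from m import *
import pickle
st,im,d=pickle.load(open('w1.pkl','rb'))
g=cv2.cvtColor(im,cv2.COLOR_RGB2GRAY)
for r in (40,110,):print('row',r,'front',g[r,125:160],'back',g[r,335:375])
print('col160',g[183:205,160],g[183:205,200]);print('col160 bar',g[0:30,160],g[0:30,320])
print('plate row120',im[120,170:200].tolist()[::4],g[55:75,280],g[140:185,220])
E
```

```text
row 40 front [ 83  86 112 139 140 140 138 136 137 138 136 137 138 119  72  64  58  57
  60  58  60  58  58  58  59  59  58  57  55  57  58  58  58  57  58] back [ 57  58  59  59  58  58  58  58  57  58  57  60  59  58  80 140 142 141
 139 137 136 138 137 135 138 140 151 154 154 154 154 152 153 153 150 131
 151 152 154 155]
row 110 front [ 16  23  20  18  21  48  85  85  87 112 141 143 143 140 140 143 141 139
 144 141  93  69  61  59  60  61  61  59  60  60  60  59  58  57  58] back [ 60  60  58  58  58  58  59  58  59  74 125 144 144 141 141 141 142 141
 140 144 149 157 159 158 157 157 156 156 154 144 155 156 156 156 157 156
 156 157 159 160]
col160 [ 60  59  60  60  60  63  77 115 139 144 143 143 142 142 131  96  62  59
  60  61  61  62] [ 60  62  60  61  61  65  80 117 137 143 143 141 141 140 130  97  63  58
  60  59  61  60]
col160 bar [ 57  58  55  67 117 139 140 139 139 139 140 137 138 139 139 140 136 119
  77  29  21  22  14   5  11  32  52  55  56  55] [ 58  55  63 122 142 140 141 140 139 139 139 141 143 143 142 140 133  93
  33  20  20  17   8   6  25  49  59  59  58  59]
plate row120 [[57, 59, 69], [57, 60, 69], [75, 77, 82], [172, 175, 175], [172, 176, 176], [160, 161, 158], [172, 176, 165], [172, 175, 165]] [ 60  59  59  59  58  60  59  57  60  88 149 172 175 175 175 174 175 169
 163 167] [174 174 174 174 174 174 174 174 173 173 174 173 174 173 174 174 173 173
 174 174 174 174 174 173 170 160 164 173 175 176 176 170 124  64  57  60
  61  60  60  60  59  59  60  58  59]
```

```bash
cat >> m.py <<'E'
def cross(v,t,rising):
    a=v.astype(float);i=np.where((a[:-1]<t)&(a[1:]>=t))[0] if rising else np.where((a[:-1]>=t)&(a[1:]<t))[0]
    if len(i)==0:return None
    i=i[0];return i+(t-a[i])/(a[i+1]-a[i])
E
python3 - <<'E'
from m import *
import pickle
st,im,d=pickle.load(open('w1.pkl','rb'))
g=cv2.cvtColor(im,cv2.COLOR_RGB2GRAY)
back=[(335+cross(g[r,335:365],100,True),r) for r in range(30,180,5)]
front=[(130+cross(g[r,130+(10 if r>70 else 5):165],100,False)+(10 if r>70 else 5),r) for r in range(40,180,5)]
cen=[(c,180+cross(g[180:196,c],100,True)) for c in range(160,335,5)]
bar=[(c,10+cross(g[10:25,c],80,False)) for c in list(range(150,190,5))+list(range(300,350,5))]
def ln(p,z):
    w=ray('wrist',p,z,st)[:,:2];return linefit(w)
b,f,c,k=ln(back,.084),ln(front,.084),ln(cen,.084),ln(bar,.100)
for n,l in zip('back front cen bar'.split(),(b,f,c,k)):print(n,l[0].round(4),np.degrees(np.arctan2(l[1][1],l[1][0])).round(2))
# shaker axes: y dir from back/front rails, x dir from centre
ax=np.degrees(np.arctan2(c[1][1],c[1][0]));ax=(ax+90)%180-90
A=np.c_[b[1],-c[1]];t=np.linalg.solve(A,c[0]-b[0]);corner=b[0]+t[0]*b[1]
yd=b[1]*np.sign(b[1][1]);xd=np.array([yd[1],-yd[0]])
print('corner',corner,'yaw by centre',ax,'by back',np.degrees(np.arctan2(xd[1],xd[0])))
print('depth between',((b[0]-f[0])@xd), 'bar face y', (k[0]-corner)@yd+.004)
cn=plate_rect(im,st,roi=(160,45,335,185))
w=ray('wrist',cn,.104,st)[:,:2]
r=cv2.minAreaRect(np.float32(w*1000));print('plate rect',r)
yaw=np.arctan2(xd[1],xd[0]);Rm=np.c_[xd,yd]
o=corner-Rm@[.095,.004];print('origin',o,'yaw',yaw)
bp=cv2.boxPoints(r)/1000;print('corners in shaker',((bp-o)@Rm).round(4),'ctr',((np.array(r[0])/1000-o)@Rm).round(4))
print(np.load,d[120,250],d[30,250])
np.savez('sh.npz',o=o,yaw=yaw)
E
```

```text
back [0.6402 0.1088] -89.86
front [0.4484 0.1194] -89.7
cen [0.5409 0.0392] 0.18
bar [0.5713 0.1955] 0.2
corner [0.6404085  0.03953086] yaw by centre 0.17562866 by back 0.14270745
depth between 0.19179368 bar face y 0.16018043
plate rect ((549.3783569335938, 109.78120422363281), (125.62854766845703, 83.57261657714844), 10.038917541503906)
origin [0.54541877 0.03529425] yaw 0.0024907151
corners in shaker [[-0.0649  0.1048]
 [-0.0506  0.0225]
 [ 0.0732  0.0441]
 [ 0.0588  0.1264]] ctr [0.0041 0.0745]
<function load at 0x7f17175c8040> 0.3121305 0.3104016
```

Shaker origin is at world (0.545, 0.035), almost square to the world axes. The plate's centre is at shaker (4, 74.5) mm, turned +10°. The bar face is at y≈158-160. Plan:
1. Turn the tool 90° and push the plate's front face in +x with two half-open fingertips, which also squares it.
2. Push it in -y.
3. Close the bar by its tab.

Call:
{"fn": "carry_out", "kwargs": {"commands": [{"delta_pos": [0.006, -0.013, 0], "delta_rot": [0, 0, 0.12], "claw": 50}, {"delta_pos": [0.012, -0.026, 0], "delta_rot": [0, 0, 0.24], "claw": 50}, {"delta_pos": [0.018, -0.039, 0], "delta_rot": [0, 0, 0.36], "claw": 50}, {"delta_pos": [0.024, -0.052, 0], "delta_rot": [0, 0, 0.48], "claw": 50}, {"delta_pos": [0.03, -0.065, 0], "delta_rot": [0, 0, 0.6], "claw": 50}, {"delta_pos": [0.036, -0.078, 0], "delta_rot": [0, 0, 0.72], "claw": 50}, {"delta_pos": [0.04, -0.09, 0], "delta_rot": [0, 0, 0.84], "claw": 50}, {"delta_pos": [0.042, -0.097, 0], "delta_rot": [0, 0, 0.96], "claw": 50}]}}

```text
time: 1.45
eef_pos: [0.4576, 0.1017, 0.296]
tcp_rot: [0.955, 0.297, -0.002, -0.001]
contact_force: [-0.2, 0.1, -0.0]
opening: 0.501
```

Call:
{"fn": "carry_out", "kwargs": {"commands": [{"delta_pos": [0, 0, 0.0], "delta_rot": [0, 0, 0.12], "claw": 50}, {"delta_pos": [0, 0, 0.02], "delta_rot": [0, 0, 0.24], "claw": 50}, {"delta_pos": [0, 0, 0.04], "delta_rot": [0, 0, 0.36], "claw": 50}, {"delta_pos": [0, 0, 0.06], "delta_rot": [0, 0, 0.48], "claw": 50}, {"delta_pos": [0, 0, 0.08], "delta_rot": [0, 0, 0.6], "claw": 50}, {"delta_pos": [0, 0, 0.09], "delta_rot": [0, 0, 0.61], "claw": 50}, {"delta_pos": [0, 0, 0.09], "delta_rot": [0, 0, 0.61], "claw": 50}, {"delta_pos": [0, 0, 0.09], "delta_rot": [0, 0, 0.61], "claw": 50}]}}

```text
time: 2.12
eef_pos: [0.4573, 0.1014, 0.2054]
tcp_rot: [1.0, -0.002, -0.003, -0.0]
contact_force: [0.9, -0.8, -0.2]
opening: 0.501
```

```bash
python3 - <<'E'
from h import *
st=ctrl.get_state();print(st['time'],st['eef_pos'],st['tcp_rot'],R.from_quat(st['tcp_rot']).as_matrix().round(3),st['opening'],st['qpos'].round(2))
im,d=ctrl.read_camera('wrist');cv2.imwrite('pics/w2.png',im[...,::-1])
E
```

```text
2.1167 [0.45733949 0.10137511 0.20543173] [ 9.99992170e-01 -2.05760066e-03 -3.37961856e-03 -5.87049321e-05] [[ 1.    -0.004 -0.007]
 [-0.004 -1.     0.   ]
 [-0.007 -0.    -1.   ]] 0.5013411052591276 [ 0.   -0.14  2.11  0.    1.18  1.58]
```

View pics/w2.png

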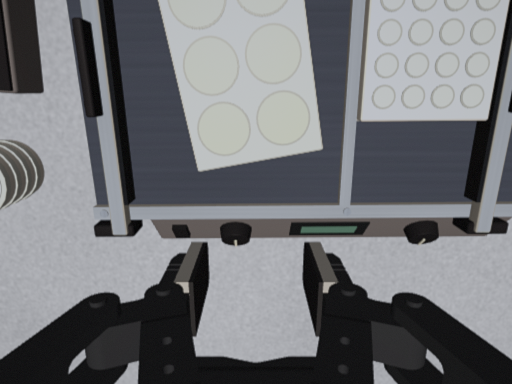

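The tool is turned. The front rail is at row ~211, the plate's front edge runs from (198,170) to (322,150), and the fingertips straddle its width. Now I'll descend in front of the plate.

Call:
{"fn": "carry_out", "kwargs": {"commands": [{"delta_pos": [0, 0, 0.03], "delta_rot": [0, 0, 0], "claw": 50}, {"delta_pos": [0, 0, 0.06], "delta_rot": [0, 0, 0], "claw": 50}, {"delta_pos": [0, 0, 0.08], "delta_rot": [0, 0, 0], "claw": 50}, {"delta_pos": [0, 0, 0.095], "delta_rot": [0, 0, 0], "claw": 50}, {"delta_pos": [0, 0, 0.1], "delta_rot": [0, 0, 0], "claw": 50}, {"delta_pos": [0, 0, 0.101], "delta_rot": [0, 0, 0], "claw": 50}, {"delta_pos": [0, 0, 0.101], "delta_rot": [0, 0, 0], "claw": 50}]}}

```text
time: 2.75
eef_pos: [0.4587, 0.1014, 0.1069]
tcp_rot: [1.0, -0.002, -0.001, -0.0]
contact_force: [0.4, -0.9, 0.5]
opening: 0.496
```

```bash
python3 - <<'E'
from h import *
st=ctrl.get_state();print(st['time'],st['eef_pos'],st['contact_force'])
im,d=ctrl.read_camera('side')
cv2.imwrite('pics/s2.png',cv2.resize(im[130:290,180:380,::-1],None,fx=3.7,fy=3.7,interpolation=cv2.INTER_CUBIC))
im,d=ctrl.read_camera('wrist');cv2.imwrite('pics/w3.png',im[...,::-1])
E
```

```text
2.75 [0.45867453 0.10144982 0.10692705] [ 0.44864693 -0.90059224  0.52757816]
```

View pics/s2.png

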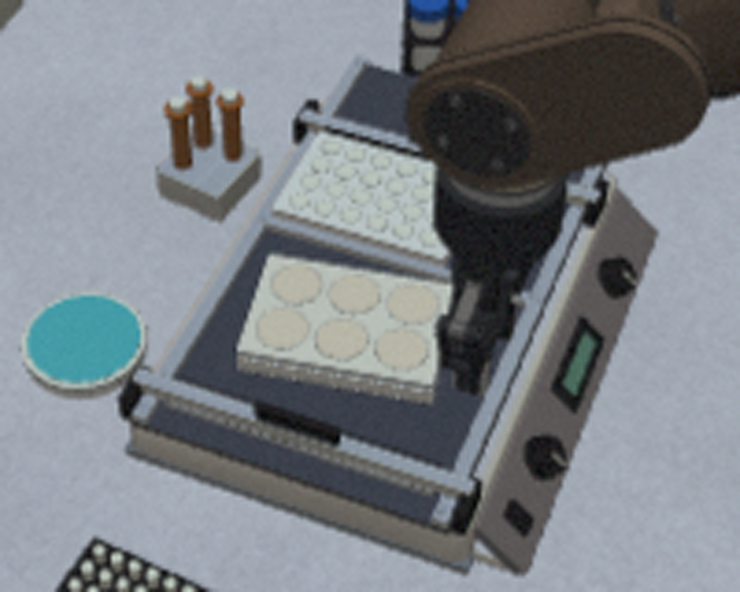

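View pics/w3.png

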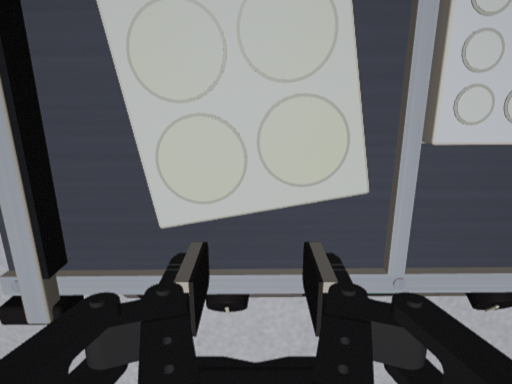

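The fingertips are inside the bay, with the plate's front edge ~(162,227)-(368,191) just ahead of them. I'll push slowly in +x.

Call:
{"fn": "carry_out", "kwargs": {"commands": [{"delta_pos": [0.002, 0, 0.003], "delta_rot": [0, 0, 0], "claw": 50}, {"delta_pos": [0.005, 0, 0.004], "delta_rot": [0, 0, 0], "claw": 50}, {"delta_pos": [0.008, 0, 0.004], "delta_rot": [0, 0, 0], "claw": 50}, {"delta_pos": [0.011, 0, 0.004], "delta_rot": [0, 0, 0], "claw": 50}, {"delta_pos": [0.014, 0, 0.004], "delta_rot": [0, 0, 0], "claw": 50}, {"delta_pos": [0.017, 0, 0.004], "delta_rot": [0, 0, 0], "claw": 50}, {"delta_pos": [0.02, 0, 0.004], "delta_rot": [0, 0, 0], "claw": 50}, {"delta_pos": [0.022, 0, 0.004], "delta_rot": [0, 0, 0], "claw": 50}]}}

```text
time: 3.52
eef_pos: [0.4813, 0.1014, 0.1034]
tcp_rot: [1.0, -0.002, -0.001, -0.0]
contact_force: [-1.6, 0.3, 0.7]
opening: 0.498
```

```bash
python3 - <<'E'
from h import *
st=ctrl.get_state();print(st['time'],st['eef_pos'],st['contact_force'])
im,d=ctrl.read_camera('wrist');cv2.imwrite('pics/w4.png',im[...,::-1])
E
```

```text
3.5167 [0.48127225 0.10139901 0.10335838] [-1.63030532  0.31737422  0.70536219]
```

View pics/w4.png

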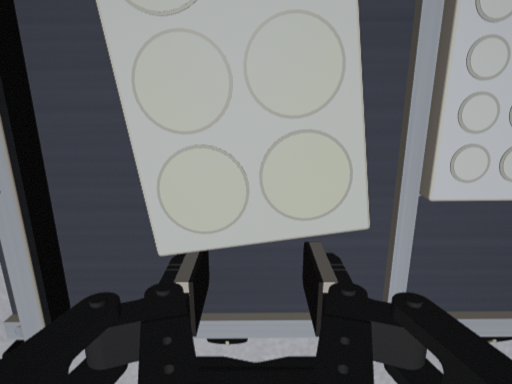

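The left finger is on the plate's front edge (~(190,250)) and the plate is squaring. I'll keep pushing.

Call:
{"fn": "carry_out", "kwargs": {"commands": [{"delta_pos": [0.002, 0, 0], "delta_rot": [0, 0, 0], "claw": 50}, {"delta_pos": [0.005, 0, 0], "delta_rot": [0, 0, 0], "claw": 50}, {"delta_pos": [0.008, 0, 0], "delta_rot": [0, 0, 0], "claw": 50}, {"delta_pos": [0.01, 0, 0], "delta_rot": [0, 0, 0], "claw": 50}, {"delta_pos": [0.012, 0, 0], "delta_rot": [0, 0, 0], "claw": 50}, {"delta_pos": [0.014, 0, 0], "delta_rot": [0, 0, 0], "claw": 50}, {"delta_pos": [0.014, 0, 0], "delta_rot": [0, 0, 0], "claw": 50}]}}

```text
time: 4.15
eef_pos: [0.4947, 0.1014, 0.1033]
tcp_rot: [1.0, -0.002, -0.002, -0.0]
contact_force: [-4.6, 0.4, 2.9]
opening: 0.501
```

```bash
python3 - <<'E'
from h import *
st=ctrl.get_state();print(st['time'],st['eef_pos'],st['contact_force'])
im,d=ctrl.read_camera('wrist');cv2.imwrite('pics/w5.png',im[...,::-1])
im,d=ctrl.read_camera('side')
cv2.imwrite('pics/s5.png',cv2.resize(im[130:290,180:380,::-1],None,fx=3.7,fy=3.7,interpolation=cv2.INTER_CUBIC))
E
```

```text
4.15 [0.49465733 0.1014424  0.10327801] [-4.59816572  0.43945475  2.91760275]
```

View pics/w5.png

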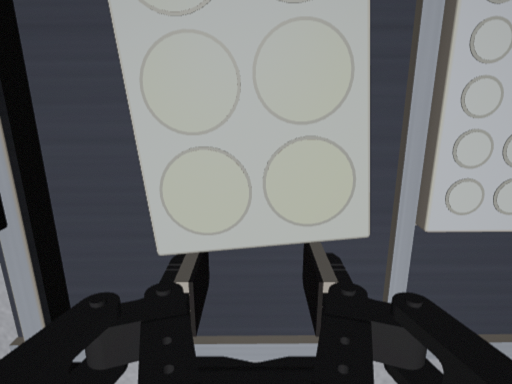

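View pics/s5.png

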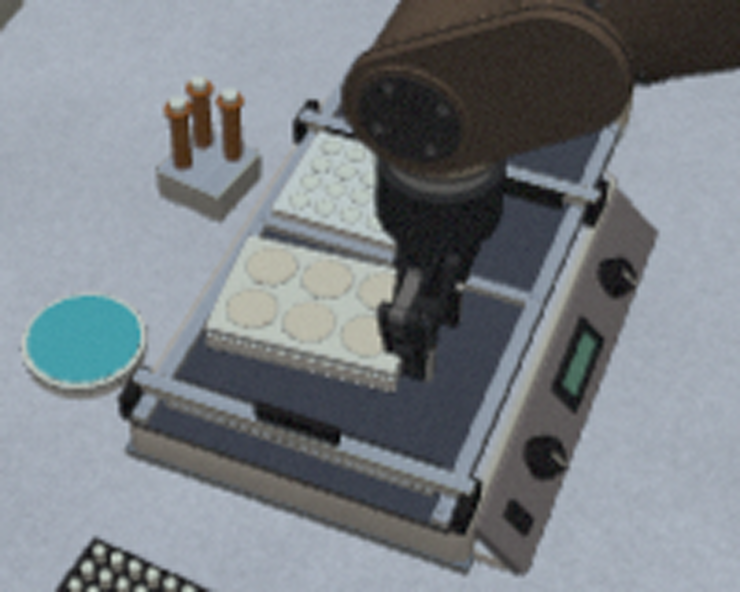

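Force is −4.6 N. The plate is nearly at the back rail, with ~3° of yaw left (front edge (160,253)-(368,237)). I'll continue in small steps.

Call:
{"fn": "carry_out", "kwargs": {"commands": [{"delta_pos": [0.001, 0, 0], "delta_rot": [0, 0, 0], "claw": 50}, {"delta_pos": [0.002, 0, 0], "delta_rot": [0, 0, 0], "claw": 50}, {"delta_pos": [0.003, 0, 0], "delta_rot": [0, 0, 0], "claw": 50}, {"delta_pos": [0.003, 0, 0], "delta_rot": [0, 0, 0], "claw": 50}]}}

```text
time: 4.58
eef_pos: [0.4951, 0.1017, 0.1032]
tcp_rot: [1.0, -0.001, -0.006, -0.0]
contact_force: [-10.7, -0.5, 9.0]
opening: 0.502
```

Call:
{"fn": "carry_out", "kwargs": {"commands": [{"delta_pos": [0.001, 0, 0], "delta_rot": [0, 0, 0], "claw": 50}, {"delta_pos": [0.002, 0, 0], "delta_rot": [0, 0, 0], "claw": 50}, {"delta_pos": [0.002, 0, 0], "delta_rot": [0, 0, 0], "claw": 50}]}}

```text
time: 4.83
eef_pos: [0.4952, 0.102, 0.1031]
tcp_rot: [1.0, -0.001, -0.009, -0.0]
contact_force: [-8.5, 0.5, 6.4]
opening: 0.497
```

```bash
python3 - <<'E'
from h import *
st=ctrl.get_state();print(st['time'],st['eef_pos'],st['contact_force'])
im,d=ctrl.read_camera('wrist');cv2.imwrite('pics/w6.png',im[...,::-1])
E
```

```text
4.8333 [0.49520936 0.10203035 0.10314913] [-8.46756131  0.53914432  6.42693914]
```

View pics/w6.png

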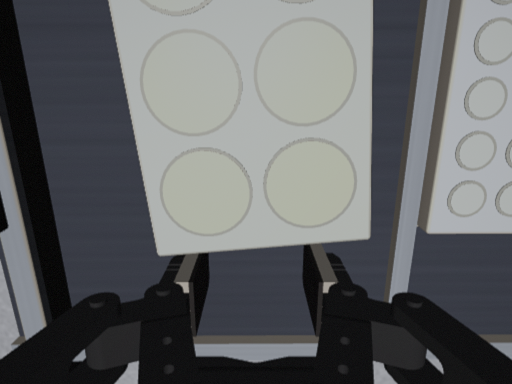

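```bash
python3 - <<'E'
from m import *
s=np.load('sh.npz');o=s['o'];yaw=float(s['yaw']);Rm=np.array([[np.cos(yaw),-np.sin(yaw)],[np.sin(yaw),np.cos(yaw)]])
st=ctrl.get_state();print(st['wrist_torque'],st['contact_force'],R.from_quat(st['tcp_rot']).as_matrix().round(3)[:,2])
S=lambda px,z:((ray('wrist',px,z,st)[:,:2]-o)@Rm).round(4)
print('front corners',S([[159,254],[370,239]],.104),'center rail left face',S([[388,330],[419,60]],.088),'front rail inner',S([[100,338],[360,337]],.084))
for n,c in (('side',(180,130,320,250)),('scene',(180,130,320,250))):
    im,d=ctrl.read_camera(n);x0,y0,x1,y1=c
    cv2.imwrite(f'pics/{n}7.png',cv2.resize(im[y0:y1,x0:x1,::-1],None,fx=5,fy=5,interpolation=cv2.INTER_CUBIC))
E
```

```text
[0.22818479 1.3749149  0.26579345] [-9.38005433  0.73397589  6.29459359] [-0.018  0.001 -1.   ]
front corners [[-0.0387  0.1053]
 [-0.0324  0.0218]] center rail left face [[-0.088   0.0026]
 [ 0.0342  0.0046]] front rail inner [[-0.0957  0.1455]
 [-0.0954  0.0144]]
```

View pics/side7.png

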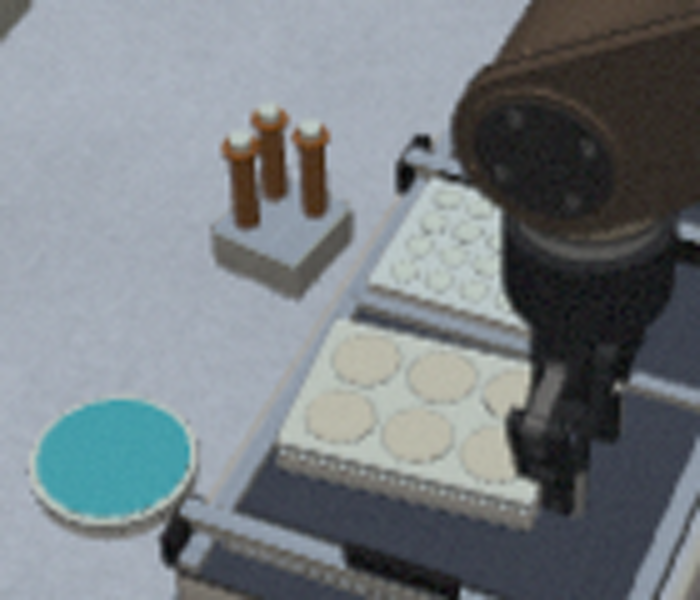

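View pics/scene7.png

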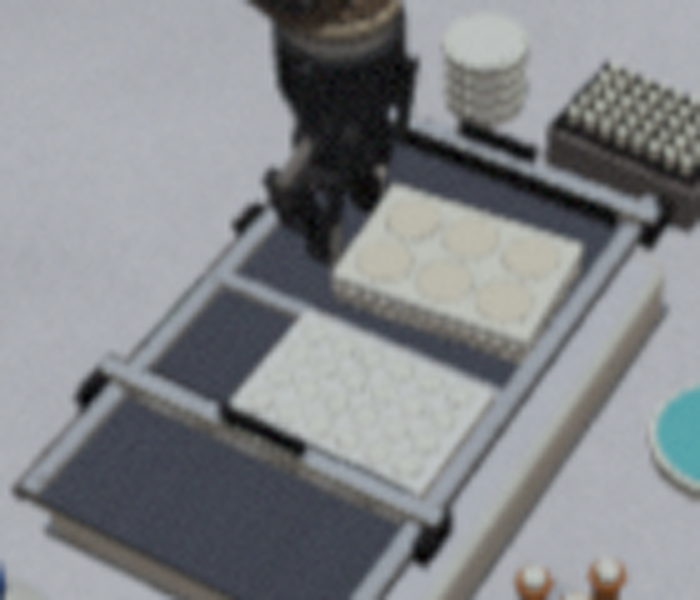

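The plate's right-back corner is on the back rail. The front edge is at x = −32 mm (right) and −39 mm (left), so about 4° of yaw is left, and further push mostly tilts the tool and adds down-force. I'll back off and push the long left side in −y, which squares the plate better.

Call:
{"fn": "carry_out", "kwargs": {"commands": [{"delta_pos": [-0.006, 0, 0], "delta_rot": [0, 0.006, 0], "claw": 50}, {"delta_pos": [-0.015, 0, 0], "delta_rot": [0, 0.018, 0], "claw": 50}, {"delta_pos": [-0.015, 0, -0.03], "delta_rot": [0, 0.018, 0], "claw": 50}, {"delta_pos": [-0.015, 0, -0.065], "delta_rot": [0, 0.018, 0], "claw": 50}, {"delta_pos": [0.01, -0.02, -0.09], "delta_rot": [0, 0.018, 0], "claw": 70}, {"delta_pos": [0.035, -0.04, -0.1], "delta_rot": [0, 0.018, 0], "claw": 85}, {"delta_pos": [0.06, -0.06, -0.1], "delta_rot": [0, 0.018, 0], "claw": 85}, {"delta_pos": [0.08, -0.07, -0.1], "delta_rot": [0, 0.018, 0], "claw": 85}]}}

```text
time: 5.65
eef_pos: [0.58, 0.1737, 0.204]
tcp_rot: [1.0, -0.0, 0.004, -0.001]
contact_force: [1.1, -0.2, -1.0]
opening: 0.849
```

Call:
{"fn": "carry_out", "kwargs": {"commands": [{"delta_pos": [0, 0, 0], "delta_rot": [0, 0, -0.12], "claw": 85}, {"delta_pos": [0, 0, 0], "delta_rot": [0, 0, -0.24], "claw": 85}, {"delta_pos": [0, 0, 0], "delta_rot": [0, 0, -0.36], "claw": 85}, {"delta_pos": [0, 0, 0], "delta_rot": [0, 0, -0.48], "claw": 85}, {"delta_pos": [0, 0, 0], "delta_rot": [0, 0, -0.6], "claw": 85}, {"delta_pos": [0, 0, 0], "delta_rot": [0, 0, -0.72], "claw": 85}, {"delta_pos": [0, 0, 0], "delta_rot": [0, 0, -0.84], "claw": 85}, {"delta_pos": [0, 0, 0], "delta_rot": [0, 0, -0.96], "claw": 85}]}}

```text
time: 6.32
eef_pos: [0.5807, 0.1736, 0.2042]
tcp_rot: [0.886, 0.464, 0.005, 0.002]
contact_force: [-0.1, -0.4, 1.6]
opening: 0.852
```

Call:
{"fn": "carry_out", "kwargs": {"commands": [{"delta_pos": [0, 0, 0], "delta_rot": [0, 0, -0.12], "claw": 85}, {"delta_pos": [0, 0, 0], "delta_rot": [0, 0, -0.24], "claw": 85}, {"delta_pos": [0, 0, 0], "delta_rot": [0, 0, -0.36], "claw": 85}, {"delta_pos": [0, 0, 0], "delta_rot": [0, 0, -0.48], "claw": 85}, {"delta_pos": [0, 0, 0], "delta_rot": [0, 0, -0.6], "claw": 85}, {"delta_pos": [0, 0, 0], "delta_rot": [0, 0, -0.61], "claw": 85}, {"delta_pos": [0, 0, 0], "delta_rot": [0, 0, -0.61], "claw": 85}]}}

```text
time: 6.9
eef_pos: [0.5811, 0.1735, 0.2043]
tcp_rot: [0.707, 0.708, 0.005, 0.004]
contact_force: [-0.6, -0.3, -0.1]
opening: 0.852
```

```bash
python3 - <<'E'
from h import *
st=ctrl.get_state();print(st['time'],st['eef_pos'],R.from_quat(st['tcp_rot']).as_matrix().round(3),st['contact_force'],st['opening'],st['qpos'].round(2))
im,d=ctrl.read_camera('wrist');cv2.imwrite('pics/w8.png',im[...,::-1])
E
```

```text
6.9 [0.5810588  0.17353214 0.20425279] [[-0.001  1.     0.013]
 [ 1.     0.001  0.002]
 [ 0.002  0.013 -1.   ]] [-0.57811698 -0.31039561 -0.12299779] 0.8521307424881341 [0.12 0.17 1.8  0.   1.16 0.12]
```

View pics/w8.png

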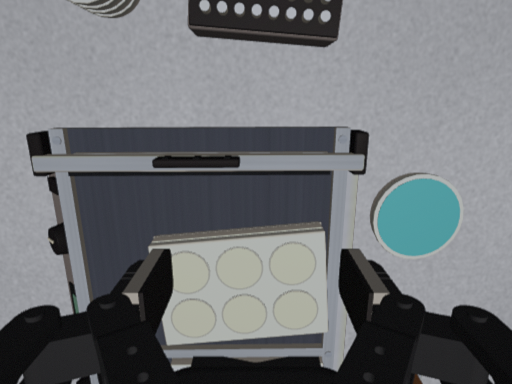

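The plate is askew by ~2-4° below the bar, with its long edge at ~(152,237)-(325,225). The bar spans rows 155-170. I'll straighten the tool tilt and descend between plate and bar.

Call:
{"fn": "carry_out", "kwargs": {"commands": [{"delta_pos": [-0.001, -0.006, 0.02], "delta_rot": [0.013, 0, 0], "claw": 85}, {"delta_pos": [-0.001, -0.006, 0.045], "delta_rot": [0.013, 0, 0], "claw": 85}, {"delta_pos": [-0.001, -0.006, 0.07], "delta_rot": [0.013, 0, 0], "claw": 85}, {"delta_pos": [-0.001, -0.006, 0.085], "delta_rot": [0.013, 0, 0], "claw": 85}, {"delta_pos": [-0.001, -0.006, 0.095], "delta_rot": [0.013, 0, 0], "claw": 85}, {"delta_pos": [-0.001, -0.006, 0.103], "delta_rot": [0.013, 0, 0], "claw": 85}, {"delta_pos": [-0.001, -0.006, 0.107], "delta_rot": [0.013, 0, 0], "claw": 85}, {"delta_pos": [-0.001, -0.006, 0.107], "delta_rot": [0.013, 0, 0], "claw": 85}]}}

```text
time: 7.62
eef_pos: [0.5763, 0.1728, 0.0968]
tcp_rot: [0.707, 0.707, 0.0, -0.001]
contact_force: [-0.3, 0.4, 0.2]
opening: 0.848
```

```bash
python3 - <<'E'
from h import *
st=ctrl.get_state();print(st['time'],st['eef_pos'],R.from_quat(st['tcp_rot']).as_matrix().round(3),st['contact_force'])
im,d=ctrl.read_camera('wrist');cv2.imwrite('pics/w9.png',im[...,::-1])
im,d=ctrl.read_camera('side')
cv2.imwrite('pics/s9.png',cv2.resize(im[130:290,180:380,::-1],None,fx=3.7,fy=3.7,interpolation=cv2.INTER_CUBIC))
E
```

```text
7.6167 [0.57630477 0.17275847 0.09682954] [[-0.     1.    -0.001]
 [ 1.     0.     0.002]
 [ 0.002 -0.001 -1.   ]] [-0.32565534  0.43337321  0.23044501]
```

View pics/w9.png

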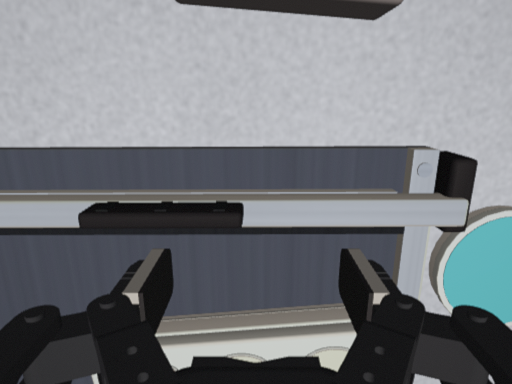

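View pics/s9.png

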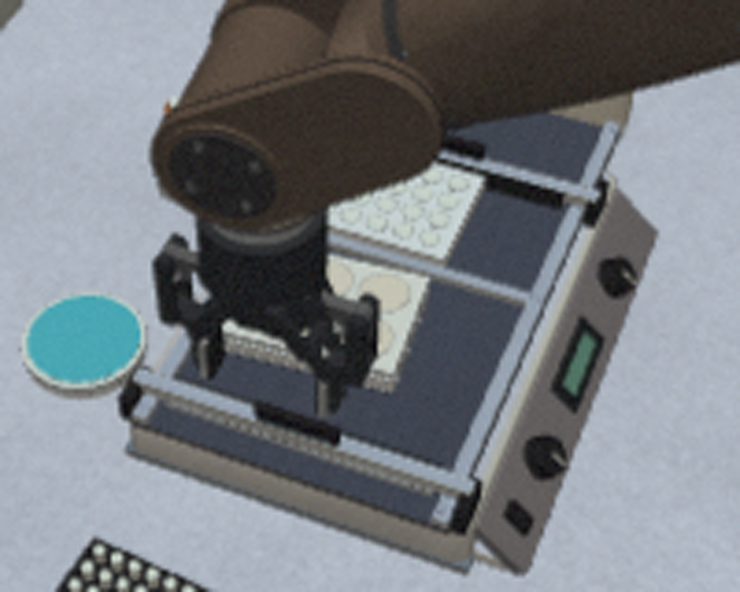

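The fingers are in the gap between the bar and the plate's side. I'll push in −y.

Call:
{"fn": "carry_out", "kwargs": {"commands": [{"delta_pos": [-0.004, 0, 0], "delta_rot": [0, 0, 0], "claw": 85}, {"delta_pos": [-0.008, 0, 0], "delta_rot": [0, 0, 0], "claw": 85}, {"delta_pos": [-0.011, 0, 0], "delta_rot": [0, 0, 0], "claw": 85}, {"delta_pos": [-0.014, 0, 0], "delta_rot": [0, 0, 0], "claw": 85}, {"delta_pos": [-0.017, 0, 0], "delta_rot": [0, 0, 0], "claw": 85}, {"delta_pos": [-0.02, 0, 0], "delta_rot": [0, 0, 0], "claw": 85}, {"delta_pos": [-0.023, 0, 0], "delta_rot": [0, 0, 0], "claw": 85}, {"delta_pos": [-0.026, 0, 0], "delta_rot": [0, 0, 0], "claw": 85}]}}

```text
time: 8.38
eef_pos: [0.5771, 0.1467, 0.0983]
tcp_rot: [0.707, 0.707, 0.001, -0.001]
contact_force: [0.1, 1.4, 1.0]
opening: 0.845
```

Call:
{"fn": "carry_out", "kwargs": {"commands": [{"delta_pos": [-0.002, 0, 0], "delta_rot": [0, 0, 0], "claw": 85}, {"delta_pos": [-0.004, 0, 0], "delta_rot": [0, 0, 0], "claw": 85}, {"delta_pos": [-0.006, 0, 0], "delta_rot": [0, 0, 0], "claw": 85}, {"delta_pos": [-0.006, 0, 0], "delta_rot": [0, 0, 0], "claw": 85}]}}

```text
time: 8.72
eef_pos: [0.577, 0.1403, 0.0982]
tcp_rot: [0.707, 0.707, 0.001, -0.001]
contact_force: [-0.4, -0.3, 0.3]
opening: 0.847
```

```bash
python3 - <<'E'
from h import *
st=ctrl.get_state();print(st['time'],st['eef_pos'],R.from_quat(st['tcp_rot']).as_matrix().round(3)[:,2],st['contact_force'])
im,d=ctrl.read_camera('scene')
cv2.imwrite('pics/c10.png',cv2.resize(im[130:270,170:330,::-1],None,fx=4,fy=4,interpolation=cv2.INTER_CUBIC))
im,d=ctrl.read_camera('side')
cv2.imwrite('pics/s10.png',cv2.resize(im[130:290,180:380,::-1],None,fx=3.7,fy=3.7,interpolation=cv2.INTER_CUBIC))
E
```

```text
8.7167 [0.57701363 0.14031649 0.09818372] [ 0.001  0.002 -1.   ] [-0.38378398 -0.32281381  0.25524636]
```

View pics/c10.png

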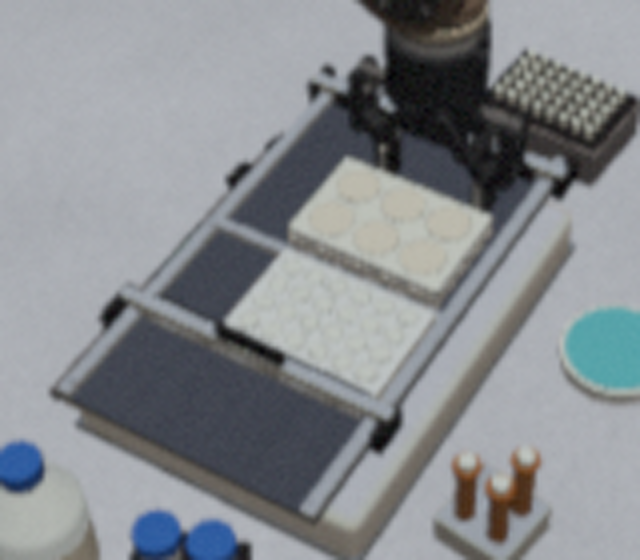

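View pics/s10.png

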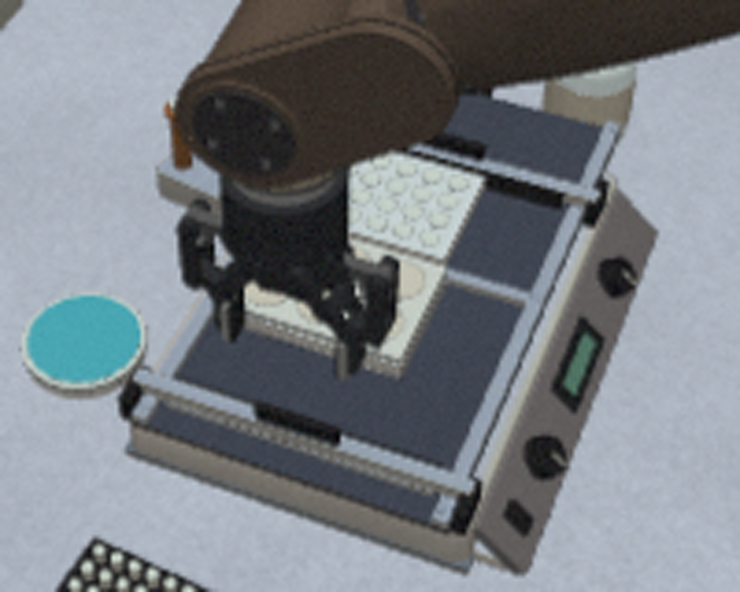

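The plate is moving squarely, about 4-5 mm from the centre rail. I'll keep going in small steps.

Call:
{"fn": "carry_out", "kwargs": {"commands": [{"delta_pos": [-0.0015, 0, 0], "delta_rot": [0, 0, 0], "claw": 85}, {"delta_pos": [-0.003, 0, 0], "delta_rot": [0, 0, 0], "claw": 85}, {"delta_pos": [-0.004, 0, 0], "delta_rot": [0, 0, 0], "claw": 85}, {"delta_pos": [-0.005, 0, 0], "delta_rot": [0, 0, 0], "claw": 85}, {"delta_pos": [-0.005, 0, 0], "delta_rot": [0, 0, 0], "claw": 85}]}}

```text
time: 9.23
eef_pos: [0.5767, 0.1363, 0.0979]
tcp_rot: [0.707, 0.707, 0.002, -0.001]
contact_force: [-0.7, 5.2, 0.1]
opening: 0.85
```

Call:
{"fn": "carry_out", "kwargs": {"commands": [{"delta_pos": [-0.001, 0, 0], "delta_rot": [0, 0, 0], "claw": 85}, {"delta_pos": [-0.002, 0, 0], "delta_rot": [0, 0, 0], "claw": 85}, {"delta_pos": [-0.002, 0, 0], "delta_rot": [0, 0, 0], "claw": 85}]}}

```text
time: 9.48
eef_pos: [0.5766, 0.1362, 0.0981]
tcp_rot: [0.707, 0.708, 0.003, -0.003]
contact_force: [-1.2, 9.2, -0.1]
opening: 0.842
```

Firm contact with the centre rail at TCP y 0.1362, as expected. Now I'll back off, rise and turn for the final +x push, looking at the plate on the way.

Call:
{"fn": "carry_out", "kwargs": {"commands": [{"delta_pos": [0.008, 0, 0], "delta_rot": [0, 0, 0], "claw": 85}, {"delta_pos": [0.015, 0, -0.01], "delta_rot": [0, 0, 0], "claw": 85}, {"delta_pos": [0.015, 0, -0.045], "delta_rot": [0, 0, 0], "claw": 85}, {"delta_pos": [0.0, -0.01, -0.08], "delta_rot": [0, 0, 0.1], "claw": 70}, {"delta_pos": [-0.015, -0.025, -0.11], "delta_rot": [0, 0, 0.22], "claw": 40}, {"delta_pos": [-0.03, -0.05, -0.13], "delta_rot": [0, 0, 0.34], "claw": 40}, {"delta_pos": [-0.04, -0.075, -0.14], "delta_rot": [0, 0, 0.46], "claw": 40}, {"delta_pos": [-0.053, -0.09, -0.14], "delta_rot": [0, 0, 0.58], "claw": 40}]}}

```text
time: 10.15
eef_pos: [0.4865, 0.0816, 0.2419]
tcp_rot: [0.881, 0.474, 0.005, -0.001]
contact_force: [-0.1, -0.1, 0.7]
opening: 0.403
```

Call:
{"fn": "carry_out", "kwargs": {"commands": [{"delta_pos": [0, 0, 0], "delta_rot": [0, 0, 0.12], "claw": 40}, {"delta_pos": [0, 0, 0], "delta_rot": [0, 0, 0.24], "claw": 40}, {"delta_pos": [0, 0, 0], "delta_rot": [0, 0, 0.36], "claw": 40}, {"delta_pos": [0, 0, 0], "delta_rot": [0, 0, 0.48], "claw": 40}, {"delta_pos": [0, 0, 0], "delta_rot": [0, 0, 0.6], "claw": 40}, {"delta_pos": [0, 0, 0], "delta_rot": [0, 0, 0.72], "claw": 40}, {"delta_pos": [0, 0, 0], "delta_rot": [0, 0, 0.84], "claw": 40}, {"delta_pos": [0, 0, 0], "delta_rot": [0, 0, 0.96], "claw": 40}]}}

```text
time: 10.82
eef_pos: [0.4865, 0.0814, 0.2427]
tcp_rot: [1.0, 0.01, 0.004, -0.003]
contact_force: [0.3, 0.5, 0.2]
opening: 0.4
```

```bash
python3 - <<'E'
from h import *
import pickle
st=ctrl.get_state();print(st['time'],st['eef_pos'],R.from_quat(st['tcp_rot']).as_matrix().round(3),st['contact_force'])
im,d=ctrl.read_camera('wrist');cv2.imwrite('pics/w11.png',im[...,::-1]);pickle.dump((st,im,d),open('w11.pkl','wb'))
E
```

```text
10.8167 [0.48646217 0.08136057 0.24268376] [[ 1.     0.021  0.007]
 [ 0.021 -1.     0.005]
 [ 0.008 -0.005 -1.   ]] [0.33321028 0.47906279 0.19178006]
```

View pics/w11.png

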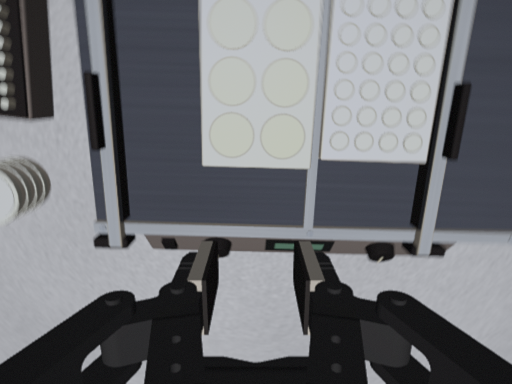

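```bash
cat > meas.py <<'E'
from m import *
import pickle,sys
s=np.load('sh.npz');o=s['o'];yaw=float(s['yaw']);Rm=np.array([[np.cos(yaw),-np.sin(yaw)],[np.sin(yaw),np.cos(yaw)]])
def S(px,z,st): return (ray('wrist',px,z,st)[:,:2]-o)@Rm
E
python3 - <<'E'
from meas import *
st,im,d=pickle.load(open('w11.pkl','rb'));g=cv2.cvtColor(im,cv2.COLOR_RGB2GRAY)
fe=[(c,150+cross(g[150:185,c],120,False)) for c in range(210,300,5)]
le=[(190+cross(g[r,190:215],120,True),r) for r in range(5,160,5)]
fr=[(c,195+cross(g[195:245,c],100,True)) for c in range(140,290,8)]
cr=[(290+cross(g[r,290:330],100,True),r) for r in range(185,220,4)]
for n,p,z in (('front',fe,.104),('left',le,.104),('frontrail(base -95)',fr,.084),('crail left +4',cr,.088)):
    q=S(p,z,st);l=linefit(q);print(n,q.mean(0).round(4),np.degrees(np.arctan2(l[1][1],l[1][0])).round(2))
E
```

```text
front [-0.0403  0.0497] 89.46
left [0.0231 0.0894] -0.18
frontrail(base -95) [-0.0958  0.085 ] 89.46
crail left +4 [-0.0719  0.005 ] -0.71
```

The plate is square and flush with the centre rail (left side at y = 89.4 mm, home 89.5), but its front is at x ≈ −39.5, so ~7 mm remain to the back rail. Descending in front of it for the last +x push.

Call:
{"fn": "carry_out", "kwargs": {"commands": [{"delta_pos": [-0.015, 0, 0.02], "delta_rot": [-0.005, -0.007, 0.021], "claw": 40}, {"delta_pos": [-0.028, 0, 0.05], "delta_rot": [-0.005, -0.007, 0.021], "claw": 40}, {"delta_pos": [-0.028, 0, 0.08], "delta_rot": [-0.005, -0.007, 0.021], "claw": 40}, {"delta_pos": [-0.028, 0, 0.105], "delta_rot": [-0.005, -0.007, 0.021], "claw": 40}, {"delta_pos": [-0.028, 0, 0.125], "delta_rot": [-0.005, -0.007, 0.021], "claw": 40}, {"delta_pos": [-0.028, 0, 0.135], "delta_rot": [-0.005, -0.007, 0.021], "claw": 40}, {"delta_pos": [-0.028, 0, 0.139], "delta_rot": [-0.005, -0.007, 0.021], "claw": 40}, {"delta_pos": [-0.028, 0, 0.139], "delta_rot": [-0.005, -0.007, 0.021], "claw": 40}]}}

```text
time: 11.53
eef_pos: [0.4597, 0.0816, 0.1035]
tcp_rot: [1.0, -0.002, 0.0, 0.0]
contact_force: [0.3, -0.6, 0.0]
opening: 0.4
```

Call:
{"fn": "carry_out", "kwargs": {"commands": [{"delta_pos": [0.005, 0, 0], "delta_rot": [0, 0, 0], "claw": 40}, {"delta_pos": [0.01, 0, 0], "delta_rot": [0, 0, 0], "claw": 40}, {"delta_pos": [0.015, 0, 0], "delta_rot": [0, 0, 0], "claw": 40}, {"delta_pos": [0.02, 0, 0], "delta_rot": [0, 0, 0], "claw": 40}, {"delta_pos": [0.024, 0, 0], "delta_rot": [0, 0, 0], "claw": 40}, {"delta_pos": [0.028, 0, 0], "delta_rot": [0, 0, 0], "claw": 40}, {"delta_pos": [0.032, 0, 0], "delta_rot": [0, 0, 0], "claw": 40}, {"delta_pos": [0.032, 0, 0], "delta_rot": [0, 0, 0], "claw": 40}]}}

```text
time: 12.2
eef_pos: [0.4925, 0.0814, 0.1037]
tcp_rot: [1.0, -0.002, 0.0, 0.0]
contact_force: [0.0, -0.4, 0.9]
opening: 0.4
```

```bash
python3 - <<'E'
from h import *
import pickle
st=ctrl.get_state();print(st['time'],st['eef_pos'],R.from_quat(st['tcp_rot']).as_matrix().round(3),st['contact_force'])
im,d=ctrl.read_camera('wrist');cv2.imwrite('pics/w12.png',im[...,::-1])
E
```

```text
12.2 [0.49251427 0.08141673 0.10371037] [[ 1.    -0.003  0.001]
 [-0.003 -1.    -0.   ]
 [ 0.001  0.    -1.   ]] [ 0.01438844 -0.44212193  0.91602206]
```

View pics/w12.png

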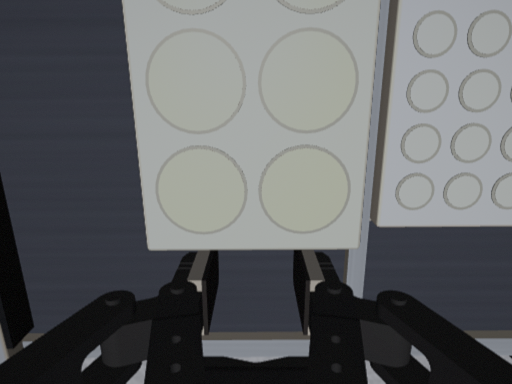

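The front edge is square at row 249 and both fingertips are at it. ~8 mm of slow push follows.

Call:
{"fn": "carry_out", "kwargs": {"commands": [{"delta_pos": [0.002, 0, 0], "delta_rot": [0, 0, 0], "claw": 40}, {"delta_pos": [0.004, 0, 0], "delta_rot": [0, 0, 0], "claw": 40}, {"delta_pos": [0.006, 0, 0], "delta_rot": [0, 0, 0], "claw": 40}, {"delta_pos": [0.007, 0, 0], "delta_rot": [0, 0, 0], "claw": 40}, {"delta_pos": [0.007, 0, 0], "delta_rot": [0, 0, 0], "claw": 40}]}}

```text
time: 12.67
eef_pos: [0.4991, 0.0814, 0.1034]
tcp_rot: [1.0, -0.002, -0.0, 0.0]
contact_force: [0.0, 0.4, -0.4]
opening: 0.399
```

Call:
{"fn": "carry_out", "kwargs": {"commands": [{"delta_pos": [0.001, 0, 0], "delta_rot": [0, 0, 0], "claw": 40}, {"delta_pos": [0.002, 0, 0], "delta_rot": [0, 0, 0], "claw": 40}, {"delta_pos": [0.003, 0, 0], "delta_rot": [0, 0, 0], "claw": 40}, {"delta_pos": [0.003, 0, 0], "delta_rot": [0, 0, 0], "claw": 40}]}}

```text
time: 13.0
eef_pos: [0.5005, 0.0815, 0.1034]
tcp_rot: [1.0, -0.001, -0.003, 0.0]
contact_force: [-7.6, -0.4, 5.2]
opening: 0.399
```

The plate is seated against the back rail (TCP x 0.5005, −7.6 N). I'll back off, rise, turn and go to the outside of the bar, checking the plate on the way.

Call:
{"fn": "carry_out", "kwargs": {"commands": [{"delta_pos": [-0.008, 0, 0], "delta_rot": [0, 0, 0], "claw": 40}, {"delta_pos": [-0.018, 0, -0.01], "delta_rot": [0, 0, 0], "claw": 40}, {"delta_pos": [-0.018, 0, -0.045], "delta_rot": [0, 0, 0], "claw": 40}, {"delta_pos": [0.0, 0, -0.08], "delta_rot": [0, 0, -0.1], "claw": 0}, {"delta_pos": [0.015, 0.0, -0.11], "delta_rot": [0, 0, -0.22], "claw": 0}, {"delta_pos": [0.03, 0.0, -0.13], "delta_rot": [0, 0, -0.34], "claw": 0}, {"delta_pos": [0.045, 0.0, -0.16], "delta_rot": [0, 0, -0.46], "claw": 0}, {"delta_pos": [0.045, 0.0, -0.18], "delta_rot": [0, 0, -0.58], "claw": 0}]}}

```text
time: 13.67
eef_pos: [0.5491, 0.0812, 0.2863]
tcp_rot: [0.958, 0.287, 0.0, 0.0]
contact_force: [-0.2, -0.5, 0.8]
opening: -0.003
```

Call:
{"fn": "carry_out", "kwargs": {"commands": [{"delta_pos": [0, 0, 0], "delta_rot": [0, 0, -0.12], "claw": 0}, {"delta_pos": [0, 0, 0], "delta_rot": [0, 0, -0.24], "claw": 0}, {"delta_pos": [0, 0, 0], "delta_rot": [0, 0, -0.36], "claw": 0}, {"delta_pos": [0, 0, 0], "delta_rot": [0, 0, -0.48], "claw": 0}, {"delta_pos": [0, 0, 0], "delta_rot": [0, 0, -0.6], "claw": 0}, {"delta_pos": [0, 0, 0], "delta_rot": [0, 0, -0.72], "claw": 0}, {"delta_pos": [0, 0, 0], "delta_rot": [0, 0, -0.84], "claw": 0}, {"delta_pos": [0, 0, 0], "delta_rot": [0, 0, -0.96], "claw": 0}]}}

```text
time: 14.33
eef_pos: [0.5492, 0.0811, 0.2864]
tcp_rot: [0.715, 0.699, 0.001, 0.001]
contact_force: [-0.1, -0.6, 0.7]
opening: -0.005
```

```bash
python3 - <<'E'
from h import *
import pickle
st=ctrl.get_state();print(st['time'],st['eef_pos'],R.from_quat(st['tcp_rot']).as_matrix().round(3),st['contact_force'])
im,d=ctrl.read_camera('wrist');cv2.imwrite('pics/w13.png',im[...,::-1]);pickle.dump((st,im,d),open('w13.pkl','wb'))
E
```

```text
14.3333 [0.549177   0.08107883 0.28635051] [[ 0.022  1.     0.002]
 [ 1.    -0.022 -0.001]
 [-0.001  0.002 -1.   ]] [-0.05588086 -0.55095255  0.69226001]
```

View pics/w13.png

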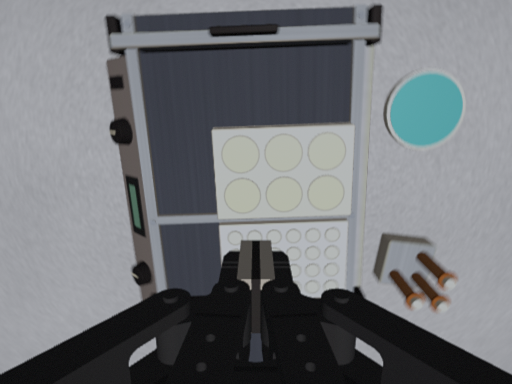

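The plate sits in the corner against both rails; the bar is at rows 27-47, the tab at cols 211-278. I'll compute the numbers.

```bash
python3 - <<'E'
from meas import *
st,im,d=pickle.load(open('w13.pkl','rb'));g=cv2.cvtColor(im,cv2.COLOR_RGB2GRAY)
le=[(205+cross(g[r,205:230],120,True),r) for r in range(135,212,5)]
te=[(c,115+cross(g[115:140,c],150,True)) for c in range(225,345,5)]
for n,p in(('front',le),('left',te)):
    q=S(p,.104,st);l=linefit(q);print(n,q.mean(0).round(4),np.degrees(np.arctan2(l[1][1],l[1][0])).round(2))
print('tab top corners',S([[210,28],[278,25]],.114,st).round(4),'world',ray('wrist',[[244,26]],.114,st).round(4))
E
```

```text
front [-0.0334  0.05  ] -89.38
left [0.0295 0.0902] 0.61
tab top corners [[-0.0285  0.1695]
 [ 0.0254  0.1703]] world [[0.5435 0.2055 0.114 ]]
```

Plate front at x = −33.4 (home −32.8), side at y = 90.2 (home 89.5): home. Tab middle is at world (0.5435, ~0.206). Moving outside the tab and down.

Call:
{"fn": "carry_out", "kwargs": {"commands": [{"delta_pos": [0.04, -0.002, 0], "delta_rot": [0, 0, -0.022], "claw": 0}, {"delta_pos": [0.08, -0.004, 0], "delta_rot": [0, 0, -0.022], "claw": 0}, {"delta_pos": [0.12, -0.006, 0], "delta_rot": [0, 0, -0.022], "claw": 0}, {"delta_pos": [0.159, -0.009, 0.01], "delta_rot": [0, 0, -0.022], "claw": 0}, {"delta_pos": [0.161, -0.009, 0.04], "delta_rot": [0, 0, -0.022], "claw": 0}, {"delta_pos": [0.161, -0.009, 0.075], "delta_rot": [0, 0, -0.022], "claw": 0}, {"delta_pos": [0.161, -0.009, 0.1], "delta_rot": [0, 0, -0.022], "claw": 0}, {"delta_pos": [0.161, -0.009, 0.12], "delta_rot": [0, 0, -0.022], "claw": 0}]}}

```text
time: 15.05
eef_pos: [0.542, 0.2424, 0.1633]
tcp_rot: [0.706, 0.708, -0.001, 0.0]
contact_force: [-0.3, -0.8, -0.5]
opening: 0.001
```

```bash
python3 - <<'E'
from h import *
st=ctrl.get_state();print(st['time'],st['eef_pos'],R.from_quat(st['tcp_rot']).as_matrix().round(3),st['contact_force'])
im,d=ctrl.read_camera('side')
cv2.imwrite('pics/s14.png',cv2.resize(im[130:330,160:380,::-1],None,fx=3,fy=3,interpolation=cv2.INTER_CUBIC))
E
```

```text
15.05 [0.54196619 0.24238126 0.16331945] [[-0.002  1.    -0.   ]
 [ 1.     0.002 -0.001]
 [-0.001 -0.    -1.   ]] [-0.32940949 -0.7716138  -0.52340326]
```

View pics/s14.png

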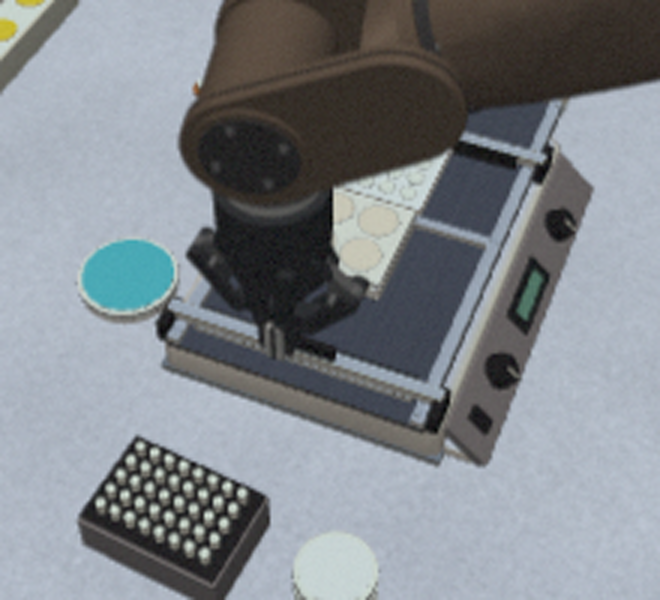

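The closed fingertips are outside the tab and clear of the tip box and dishes. Descend, then push.

Call:
{"fn": "carry_out", "kwargs": {"commands": [{"delta_pos": [0, 0.001, 0.025], "delta_rot": [0, 0, 0], "claw": 0}, {"delta_pos": [0, 0.001, 0.042], "delta_rot": [0, 0, 0], "claw": 0}, {"delta_pos": [0, 0.001, 0.05], "delta_rot": [0, 0, 0], "claw": 0}, {"delta_pos": [0, 0.001, 0.052], "delta_rot": [0, 0, 0], "claw": 0}, {"delta_pos": [-0.008, 0.001, 0.052], "delta_rot": [0, 0, 0], "claw": 0}, {"delta_pos": [-0.016, 0.001, 0.052], "delta_rot": [0, 0, 0], "claw": 0}, {"delta_pos": [-0.02, 0.001, 0.052], "delta_rot": [0, 0, 0], "claw": 0}, {"delta_pos": [-0.023, 0.001, 0.052], "delta_rot": [0, 0, 0], "claw": 0}]}}

```text
time: 15.77
eef_pos: [0.5416, 0.2176, 0.1089]
tcp_rot: [0.707, 0.707, -0.002, -0.001]
contact_force: [0.2, 0.5, 0.0]
opening: 0.0
```

Call:
{"fn": "carry_out", "kwargs": {"commands": [{"delta_pos": [-0.003, 0, 0], "delta_rot": [0, 0, 0], "claw": 0}, {"delta_pos": [-0.006, 0, 0], "delta_rot": [0, 0, 0], "claw": 0}, {"delta_pos": [-0.01, 0, 0], "delta_rot": [0, 0, 0], "claw": 0}, {"delta_pos": [-0.014, 0, 0], "delta_rot": [0, 0, 0], "claw": 0}, {"delta_pos": [-0.018, 0, 0], "delta_rot": [0, 0, 0], "claw": 0}, {"delta_pos": [-0.022, 0, 0], "delta_rot": [0, 0, 0], "claw": 0}]}}

```text
time: 16.27
eef_pos: [0.542, 0.1955, 0.1094]
tcp_rot: [0.707, 0.707, -0.002, -0.0]
contact_force: [0.1, 2.0, 2.9]
opening: -0.004
```

```bash
python3 - <<'E'
from h import *
st=ctrl.get_state();print(st['time'],st['eef_pos'],R.from_quat(st['tcp_rot']).as_matrix().round(3)[:,2],st['contact_force'])
im,d=ctrl.read_camera('side')
cv2.imwrite('pics/s15.png',cv2.resize(im[130:330,160:380,::-1],None,fx=3,fy=3,interpolation=cv2.INTER_CUBIC))
E
```

```text
16.2667 [0.54203819 0.19545138 0.10944563] [-0.003 -0.002 -1.   ] [0.07455355 1.99025826 2.90294988]
```

View pics/s15.png

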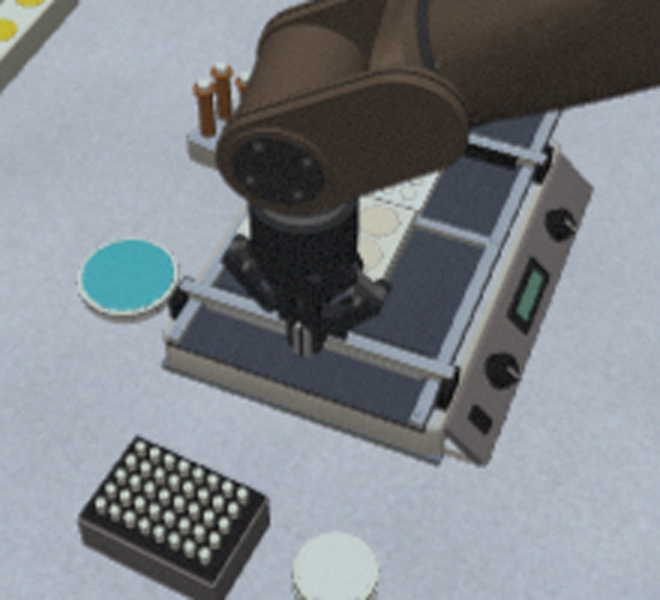

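The bar slides at ~2-3 N. ~45 mm remain; pushing on.

Call:
{"fn": "carry_out", "kwargs": {"commands": [{"delta_pos": [-0.004, 0, 0], "delta_rot": [0, 0, 0], "claw": 0}, {"delta_pos": [-0.009, 0, -0.001], "delta_rot": [0, 0, 0], "claw": 0}, {"delta_pos": [-0.014, 0, -0.001], "delta_rot": [0, 0, 0], "claw": 0}, {"delta_pos": [-0.019, 0, -0.001], "delta_rot": [0, 0, 0], "claw": 0}, {"delta_pos": [-0.024, 0, -0.001], "delta_rot": [0, 0, 0], "claw": 0}, {"delta_pos": [-0.029, 0, -0.001], "delta_rot": [0, 0, 0], "claw": 0}, {"delta_pos": [-0.034, 0, -0.001], "delta_rot": [0, 0, 0], "claw": 0}, {"delta_pos": [-0.037, 0, -0.001], "delta_rot": [0, 0, 0], "claw": 0}]}}

```text
time: 16.98
eef_pos: [0.5418, 0.157, 0.1101]
tcp_rot: [0.707, 0.707, -0.002, -0.0]
contact_force: [0.4, 2.4, -1.5]
opening: 0.003
```

Call:
{"fn": "carry_out", "kwargs": {"commands": [{"delta_pos": [-0.002, 0, 0], "delta_rot": [0, 0, 0], "claw": 0}, {"delta_pos": [-0.004, 0, 0], "delta_rot": [0, 0, 0], "claw": 0}, {"delta_pos": [-0.006, 0, 0], "delta_rot": [0, 0, 0], "claw": 0}, {"delta_pos": [-0.006, 0, 0], "delta_rot": [0, 0, 0], "claw": 0}]}}

```text
time: 17.32
eef_pos: [0.5418, 0.1505, 0.1102]
tcp_rot: [0.707, 0.707, -0.003, -0.0]
contact_force: [0.1, 1.2, -1.9]
opening: -0.001
```

Call:
{"fn": "carry_out", "kwargs": {"commands": [{"delta_pos": [-0.001, 0, 0], "delta_rot": [0, 0, 0], "claw": 0}, {"delta_pos": [-0.002, 0, 0], "delta_rot": [0, 0, 0], "claw": 0}, {"delta_pos": [-0.003, 0, 0], "delta_rot": [0, 0, 0], "claw": 0}, {"delta_pos": [-0.003, 0, 0], "delta_rot": [0, 0, 0], "claw": 0}]}}

```text
time: 17.65
eef_pos: [0.5418, 0.15, 0.1103]
tcp_rot: [0.708, 0.707, -0.0, -0.002]
contact_force: [1.0, 10.0, -1.7]
opening: -0.003
```

The bar has stopped at TCP y 0.150 as predicted, at 10 N: snug. Backing off and rising to check.

Call:
{"fn": "carry_out", "kwargs": {"commands": [{"delta_pos": [0.006, 0, 0], "delta_rot": [0, 0, 0], "claw": 0}, {"delta_pos": [0.02, 0, 0], "delta_rot": [0, 0, 0], "claw": 0}, {"delta_pos": [0.025, 0, -0.03], "delta_rot": [0, 0, 0], "claw": 0}, {"delta_pos": [0.02, 0, -0.07], "delta_rot": [0, 0, 0], "claw": 0}, {"delta_pos": [-0.01, 0, -0.1], "delta_rot": [0, 0, 0], "claw": 0}, {"delta_pos": [-0.04, 0, -0.13], "delta_rot": [0, 0, 0], "claw": 0}, {"delta_pos": [-0.07, 0.005, -0.16], "delta_rot": [0, 0, 0], "claw": 0}, {"delta_pos": [-0.07, 0.005, -0.18], "delta_rot": [0, 0, 0], "claw": 0}]}}

```text
time: 18.32
eef_pos: [0.5484, 0.0762, 0.2939]
tcp_rot: [0.709, 0.706, -0.0, 0.001]
contact_force: [1.4, -0.0, 0.7]
opening: -0.001
```

Call:
{"fn": "carry_out", "kwargs": {"commands": [{"delta_pos": [0, 0, 0], "delta_rot": [0, 0, 0], "claw": 0}, {"delta_pos": [0, 0, 0], "delta_rot": [0, 0, 0], "claw": 0}]}}

```text
time: 18.48
eef_pos: [0.5495, 0.0757, 0.2964]
tcp_rot: [0.709, 0.705, 0.001, 0.003]
contact_force: [0.6, -0.1, -0.2]
opening: 0.002
```

```bash
python3 - <<'E'
from meas import *
st=ctrl.get_state();print(st['time'],st['eef_pos'],R.from_quat(st['tcp_rot']).as_matrix().round(3),st['contact_force'])
im,d=ctrl.read_camera('wrist');cv2.imwrite('pics/w16.png',im[...,::-1]);pickle.dump((st,im,d),open('w16.pkl','wb'))
im,d=ctrl.read_camera('side')
cv2.imwrite('pics/s16.png',cv2.resize(im[130:330,160:380,::-1],None,fx=3,fy=3,interpolation=cv2.INTER_CUBIC))
E
```

```text
18.4833 [0.54949618 0.07573487 0.29639214] [[ 0.005  1.     0.006]
 [ 1.    -0.005 -0.003]
 [-0.003  0.006 -1.   ]] [ 0.63996599 -0.13489753 -0.21399158]
```

View pics/w16.png

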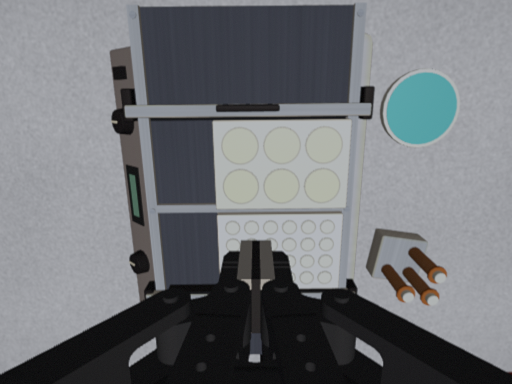

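View pics/s16.png

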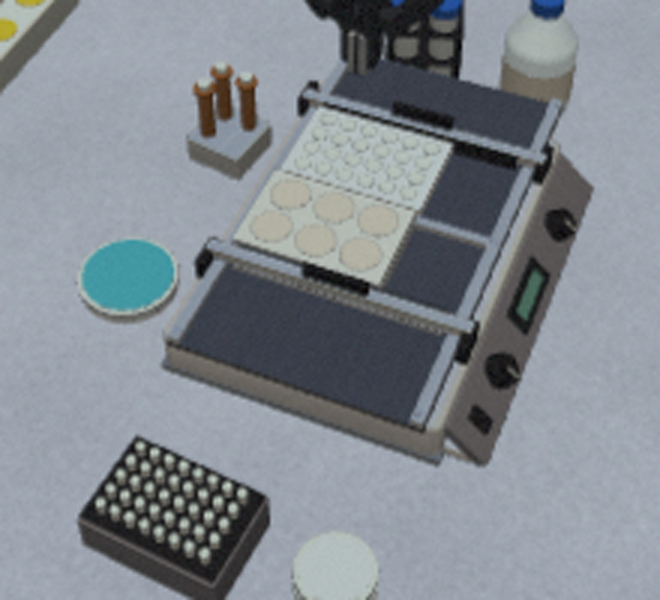

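The plate (213-349, 119-209) sits in the corner with the bar (rows 105-117) against its side, and the surroundings look unchanged. Now the numbers for plate and bar.

```bash
python3 - <<'E'
from meas import *
st,im,d=pickle.load(open('w16.pkl','rb'));g=cv2.cvtColor(im,cv2.COLOR_RGB2GRAY)
fr=[(200+cross(g[r,200:230],120,True),r) for r in range(125,205,5)]
back=[(340+cross(g[r,340:365],100,True),r) for r in range(30,95,5)]
base=[(c,195+cross(g[195:212,c],100,True)) for c in range(165,208,5)]
bar=[(c,108+cross(g[108:125,c],100,False)) for c in range(160,208,4)]
barout=[(c,95+cross(g[95:115,c],100,True)) for c in list(range(160,210,5))+list(range(285,335,5))]
for n,p,z in(('plate front(-32.8)',fr,.104),('backrail(95)',back,.084),('crail(4)',base,.084),('bar face(89.5)',bar,.1),('bar outer(103.5)',barout,.1)):
    q=S(p,z,st);l=linefit(q);print(n,q.mean(0).round(4),np.degrees(np.arctan2(l[1][1],l[1][0])).round(2))
print('plate corners x', S([[349,125],[349,200]],.104,st).round(4))
E
```

```text
plate front(-32.8) [-0.0336  0.0509] -89.88
backrail(95) [0.0944 0.1419] -89.85
crail(4) [-0.0675  0.0041] 0.05
bar face(89.5) [-0.0613  0.0932] 0.29
bar outer(103.5) [-0.0034  0.1044] 0.17
plate corners x [[0.0913 0.085 ]
 [0.0963 0.0132]]
```

```bash
python3 - <<'E'
from meas import *
st,im,d=pickle.load(open('w16.pkl','rb'));g=cv2.cvtColor(im,cv2.COLOR_RGB2GRAY)
for c in (180,215,230,300,340):print(c,g[100:126,c])
print(S([[300,118.5]],.1,st),S([[180,120.5]],.1,st))
E
```

```text
180 [ 61  62  60  61  76 129 148 147 145 147 148 146 146 147 147 148 140  98
  35  26  43  58  63  63  62  62]
215 [ 64  64  63  68 102 127 128 125 123 125 135 143 145 147 145 143 113  61
  24  40 115 165 180 181 181 180]
230 [ 62  61  62  64  52  35  34  40  34  31  29  65 127 147 146 142 106  49
  22  50 131 170 179 181 180 180]
300 [ 62  61  63  96 135 148 148 148 147 146 148 150 151 152 148 128  80  31
  34 100 160 180 181 181 180 181]
340 [ 62  61  68 121 145 148 149 149 147 145 146 149 150 150 146 106  43  21
  54 140 173 180 181 180 180 180]
[[0.04690871 0.09086037]] [[-0.06335146  0.08996067]]
```

The dark rubber face runs straight into the plate's edge at y ≈ 90-91 mm, within the 92.5 limit. Handing in.

```bash
python3 -c "
from plant import ctrl
print(ctrl.sign_off())"
```

```text
the job is handed in; nothing more can be done
None
```

The six-well plate is fully home in the left bay's corner, the clamp bar sits snug against its side, and the job is handed in at about 18.5 s. No verdict was reported.

**What I did:**
- I pushed the plate's front face towards the back rail with two fingertips. This stalled at about 10 N with the right-back corner on the rail and about 4° of skew, so I backed off.
- I pushed its long side until it was flush with the centre rail.
- I pushed it the last 7 mm or so to the back rail.
- I slid the bar closed by its tab with shut fingertips.

Measured forces at the ends of moves were at most about 11 N, and nothing was lifted or pinched.

**Last checks from the wrist camera:**

| Item | Measured (mm) | Fully home (mm) |
|---|---|---|
| Plate front face, shaker x | −33.6 | −32.8 |
| Clamp bar rubber face, shaker y | about 90 to 91 | 89.5 (limit 92.5) |

- **Squareness:** the plate's front edge was parallel to the back rail within about 0.1°.
- **Plate's side:** its last measured y was 90.2 mm (home 89.5), before the bar was closed. After closing, I saw no gap to the rubber.
- **Disagreement:** my first edge fit put the bar face at 93.2 mm, just over the limit. That fit had found the light metal edge, with the dark rubber about 3 mm further in. The bar's outer edge, at 104.4 mm, gives a face at 90.4 mm.
- **Surroundings:** the other plate and the things standing around looked unmoved in the pictures. I did not measure them.
- **Robot:** the arm was clear of everything at hand-in.

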